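# Fetch the espresso cup from the pull-out basket behind the condiments

## Task

The white espresso cup is wanted on its saucer, but it stands in the pull-out wire basket, and the two mills and the canister on the condiment tray stand in the way of that basket. Set all three aside upright on the dark serving board, pull the basket out, take the cup and stand it in the middle of the saucer, leaving the glass in the basket. Then push the basket fully shut and put each mill and the canister back upright in the very seat of the tray it came from; nothing may be knocked over.

Things in the scene. Friction and masses are not known exactly. Their poses are not given: they have to be found in the camera images.
- pepper_mill: Taller wooden pepper mill, lighter brown, 170 mm high, small metal knob on top; foot 58 mm across, turned head 50 mm across from 123 to 159 mm above its underside (a good place to grip from above). About 0.18 kg. Origin at the centre of its underside, z up the mill. At the start it stands in one of the three seats of the condiment tray.
- salt_mill: Shorter wooden salt mill, dark brown, 140 mm high with a small metal knob on top; foot 58 mm across, head 50 mm across from 102 to 129 mm above its underside. About 0.18 kg. Origin at the centre of its underside, z up. At the start in one of the three seats of the condiment tray.
- canister: Low white pottery canister with a brown wooden lid, 85 mm high, 68 mm across; the lid is fixed to it, and its round knob, 20 mm across, stands from 68 (top of the lid) to 85 mm above the underside; it may be lifted by it. 0.5 to 0.9 kg. Origin at the centre of its underside, z up. At the start in one of the three seats of the condiment tray.
- condiment_tray: Fixed wooden strip 98 x 270 x 9 mm in front of the basket, long side (its y) along the basket's front. Three round seats, 82 mm across and 4 mm deep (their floor is 5 mm above the worktop), centred at y = +88, 0 and -88 mm, x = 0. Origin at the centre of its underside. The basket passes above the empty tray, but not past things on it.
- basket (a joint): How far the basket is pulled out (m): 0 shut (a stop), 0.17 out (a stop); may start up to 8 mm ajar. Slides on rails with a few newtons, stays where left. Basket 217 mm deep, 216 wide, wooden floor 32 mm and wire rim 86 mm above the worktop; it runs under a fixed black wire frame, grid top 128 mm high, see-through but closed to a hand. Spice jars stand on the rear of the grid.
- basket_handle (a point): Middle of the basket's handle, a black bar 10 mm thick and 110 mm long along this point's y, 74 mm above the worktop, 45 mm before the basket's front wall (38 mm clear between); the frame's front is 9 mm behind that wall when shut. The point's x points into the basket: pull along -x. z is up. Moves with the basket. Pulled out 150 mm, cup and cup handle are well clear of the grid.
- cup_foot (a point): Small white espresso cup standing in the front half of the basket. This point is the centre of the cup's foot (on its underside); z up. The bowl is round about this point, 42 mm across at the foot and 58 to 60 mm at the rim, 49 mm high; its handle points along this point's -y and reaches 53 mm from this point, so grip the outside of the bowl along the x axis. 0.11 kg.
- saucer: White round saucer 132 mm across and 15 mm high, loose, on the flat woven mat (8 mm thick) behind the serving board; flat middle about 66 mm across with a fine ring, 5 mm above its underside. A wall cabinet hangs beyond it, 0.46 m above the worktop. Origin at the centre of its underside, z up.
- serving_board: Fixed dark wooden board lying flat on the worktop beside the condiment tray, 270 x 100 x 14 mm, long side along its y axis, with a small black hanging hole at one end. Its top is 14 mm above the worktop. Origin at the centre of its underside. Room for all three things in a row along y, 88 mm apart.
- glass: Small clear glass tumbler, 48 mm across and 61 mm high, loose, standing in the rear half of the basket; it stays there. Origin at the centre of its underside, z up.
There are look-alikes about, which are no part of the job. What is shaped like the canister but green is not meant.

How it is judged:
By the outcome, as a careful person would: the job done as asked, in the order asked, and still so for the second after the job is handed in, with the robot touching nothing.
It also fails if it takes over 147 s, if anything falls off the work surface, if the arm or the gripper's body presses on something with over 40 N, if the wrist force passes 120 N, or if a joint passes its speed limit or range.

## Robot

A 6-joint arm with a two-finger parallel gripper is mounted at the origin on a cart in front of the work surface, level with it; the furniture and walls round the work are solid. World frame = base frame: x ahead of the robot, y to its left, z up, the work surface at z = 0. Lengths are in m, angles in rad, forces in N, time in s.
With the tool pointing down it reaches from about 0.3 to 0.775 m from the base axis. Payload 14.6 kg.
Tool frame: the origin (TCP) lies at the very end of the fingers, on their centre line; the grasp point (between the pads) lies 19 mm behind it (pinch_z is the distance from the TCP to the grasp point, in m); z points along the fingers, y is the line along which they close (so a half turn about z gives the same grasp; the last joint's range is limited). The gripper opens to 94 mm and grips with 3 to 60 N. Pads are 16 mm wide; open, the fingers measure 119 mm over their backs; the gripper's body (75 mm by 177 mm) begins 78 mm behind the grasp point.
Start: joints at [1.235, 0.3, 1.521, -0, 1.321, -0.067], TCP at [0.146, 0.53, 0.205] pointing down, gripper open.
Joint ranges: [-3.03, 3.03], [-0.79, 2.21], [0.23, 2.52], [-1.04, 4.18], [0, 3.07], [-2.55, 2.55]. Speed limits (rad/s): [2.22, 2.22, 2.57, 3.14, 3.14, 3.14].

## Interface

Orientations are given as [roll, pitch, yaw] about the fixed x, y, z axes, in that order (R = Rz(yaw) Ry(pitch) Rx(roll)).
In Python, from plant import state, get_image, hand_in, pinch_z gives the robot as it stands.
- The arm moves only by the tool step_hand, called after "Emit:" as a command line: name --pt "numbers of a row" for each row, then --argument value for the rest. Schema: {"type":"object","properties":{"steps":{"type":"object","properties":{"x":{"type":"array","items":{"type":"number"},"minItems":1,"maxItems":10},"y":{"type":"array","items":{"type":"number"},"minItems":1,"maxItems":10},"z":{"type":"array","items":{"type":"number"},"minItems":1,"maxItems":10},"ax":{"type":"array","items":{"type":"number"},"minItems":1,"maxItems":10},"ay":{"type":"array","items":{"type":"number"},"minItems":1,"maxItems":10},"az":{"type":"array","items":{"type":"number"},"minItems":1,"maxItems":10}},"additionalProperties":false,"required":["x","y","z","ax","ay","az"]},"finger_gap":{"type":"number"},"only":{"type":"string"},"quiet":{"type":"boolean"},"lines":{"type":"string"}},"required":["steps"],"additionalProperties":false}. steps is an object with one list for each field, all of the same length, 1 to 10, a row being the entries at one place: x, y, z (the shift in shares of the most that a row can go, 1 being 62.5 mm), ax, ay, az (a rotation vector in parts of the range, where 1.0 means pi rad); each row shifts and turns the commanded pose from where the row before left it, along the tool's axes as they then stand; what a row does not reach is not made up. A row lasts 1/8 s, in which the tool goes at most 0.0625 m and 0.188 rad, less where a joint would pass 70% of its speed; a pose out of reach is approached as far as the arm can. finger_gap is the finger opening in m, set as the call begins (left out keeps the last). The fingers move at their own pace and stop on an object; the grip force is fixed at half the most. Time passes only in rows, so rows that do not move let the fingers close. The tool returns the time, the measured TCP pose, the force, the opening and the grip force at its end. only (a regular expression) keeps the lines of the reply that match it, lines (a string "A,B") keeps lines A to B, and quiet returns only ok. A shift or turn number past 1, either way, is cut back to 1. Input that does not fit is refused with a message, and nothing moves.
- state(): the state, without advancing time (a new reading comes with each control period).
- get_image(name): name is "scene" or "top" or "wrist"; returns a dict with "pixels" (384x512x3 uint8, red, green, blue), "K" (3x3 intrinsics, pixels), "extrinsics" (4x4, takes a point from camera to world coordinates); the wrist camera has in their place "mount" (4x4, takes a point from camera to tool coordinates, whose origin is the TCP and whose axes are the flange's). Camera axes: x right, y down, z forward; pixel columns grow to the right and rows downward; lengths in m; the calibration is good to about 2 mm. A picture is of the moment at which its call begins: read the wrist's pose just before it. There is no depth.
- hand_in(): hands the job in; it is judged then, once.
The state is a dict: "time_s": time; "joint_pos": joint angles; "joint_vel": joint speeds; "joint_efforts": joint torques, N m; "tcp_pos": TCP position; "tcp_rot": TCP orientation; "force": force on the tool from outside, world axes, zero at the start; "moment": the same for the moment, N m; "gripper_width": finger opening in m; "gripper_force": force on a finger pad.
Only numpy, scipy, OpenCV 4.12 (cv2) and the standard library are available. Lean on these libraries where they do the work, as an engineer would, in place of code of your own. Each camera call takes 0.05 s, during which the arm holds its last target. There are 200 camera calls.

## Working session

There is one attempt and no reset: what is moved stays moved. The work goes in short steps, Python scripts to look and compute and a tool call to move; the robot and the scene stay as the last step left them, time stands still between calls to the robot, and variables do not carry over. Pictures are saved under pics/ and viewed, at most 14 in all, crops included, and the job is handed in when it is done.

```bash
ls; mkdir -p pics; cat > h.py <<'E'
import numpy as np, cv2
from plant import state, get_image, hand_in, pinch_z
from scipy.spatial.transform import Rotation as R
def cam(name):
    s=state(); d=get_image(name)
    K=np.array(d["K"])
    if "mount" in d:
        T=np.eye(4);T[:3,:3]=R.from_euler('xyz',s["tcp_rot"]).as_matrix();T[:3,3]=s["tcp_pos"]
        E=T@np.array(d["mount"])
    else: E=np.array(d["extrinsics"])
    return np.array(d["pixels"]),K,E
def ray(K,E,u,v):
    return E[:3,3],E[:3,:3]@np.linalg.inv(K)@[u,v,1]
def onz(K,E,u,v,z):
    o,d=ray(K,E,u,v); return o+d*(z-o[2])/d[2]
def proj(K,E,p):
    q=K@(E[:3,:3].T@(np.array(p)-E[:3,3])); return q[:2]/q[2]
def save(n,im,crop=None,f=1.5):
    if crop: im=im[crop[1]:crop[3],crop[0]:crop[2]]
    cv2.imwrite('pics/'+n,cv2.resize(im[:,:,::-1],None,fx=f,fy=f,interpolation=cv2.INTER_CUBIC))
E
python3 - <<'E'
from h import *
for n in("scene","top"):
    im,K,Ex=cam(n); save(n+'0.png',im); print(n,K.round(1).tolist(),Ex.round(3).tolist())
    np.savez(n+'0.npz',im=im,K=K,E=Ex)
s=state();print(s,pinch_z)
E
```

```text
pics
scene [[367.0, 0.0, 247.5], [0.0, 367.0, 188.9], [0.0, 0.0, 1.0]] [[-0.883, -0.376, 0.279, 0.286], [-0.468, 0.686, -0.557, 0.647], [0.018, -0.623, -0.782, 0.986], [0.0, 0.0, 0.0, 1.0]]
top [[436.9, 0.0, 253.0], [0.0, 436.9, 185.2], [0.0, 0.0, 1.0]] [[0.012, -0.975, 0.221, 0.349], [-1.0, -0.012, 0.0, 0.014], [0.002, -0.221, -0.975, 1.305], [0.0, 0.0, 0.0, 1.0]]
{'time_s': 0.1, 'joint_pos': array([ 1.23540932e+00,  3.00397153e-01,  1.52155021e+00, -4.67489281e-08,
        1.32068155e+00, -6.66213162e-02]), 'joint_vel': array([ 0.00180605, -0.00169404, -0.00258844, -0.00055052, -0.00160893,
       -0.0011697 ]), 'joint_efforts': array([ 4.95233071e-04, -5.32652521e+01, -3.53282189e+01,  7.09455041e-02,
        2.33963592e-02, -9.99479539e-05]), 'tcp_pos': array([0.14598155, 0.53001985, 0.20493995]), 'tcp_rot': array([-3.14055869e+00, -6.89404340e-05,  2.87282694e+00]), 'force': array([ 1.14074352, -0.31934624, -0.84537601]), 'moment': array([-0.02351921, -0.06350049, -0.02342002]), 'gripper_force': 0.0, 'gripper_width': 0.09397054533604389} 0.0188
```

View pics/scene0.png

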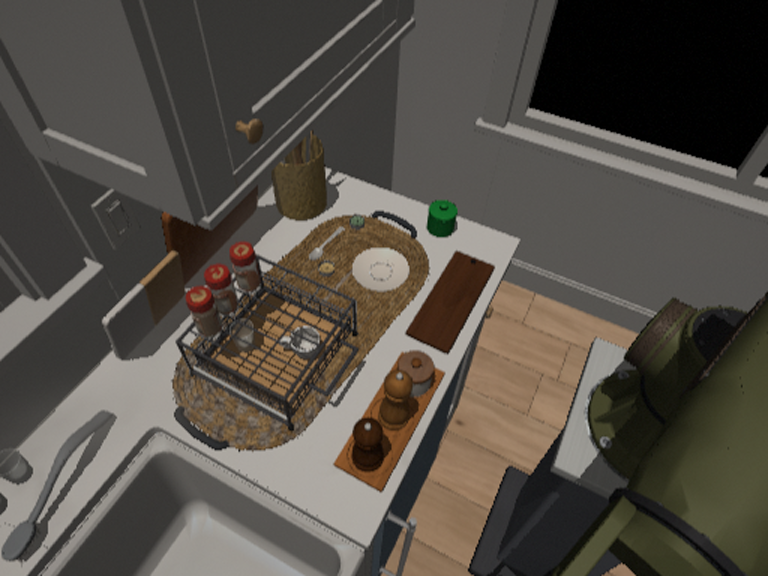

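View pics/top0.png

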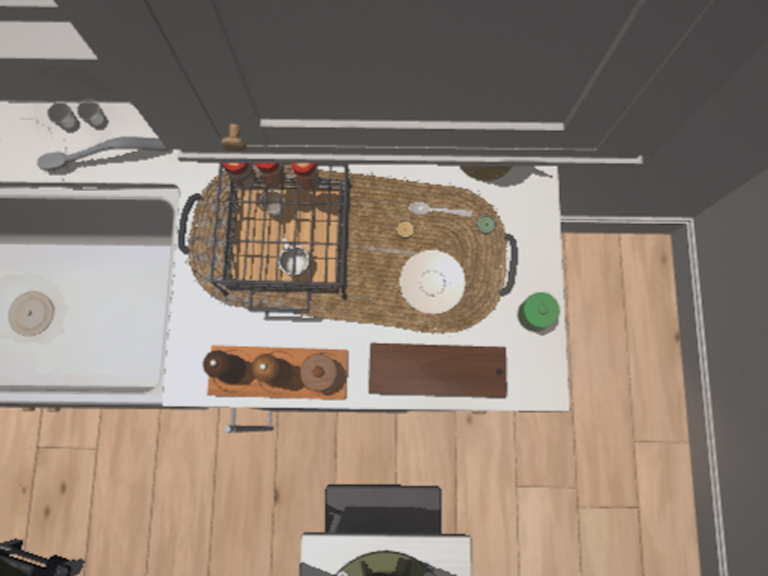

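The scene view (1.5x) shows a dark mill at (367,445), a light mill at (398,400) and the canister at (415,372) on the tray, with the board at (450,300), saucer at (381,270) and cup at (303,342). In the top view (1.5x) the dark mill, light mill and canister are at x = 222, 267 and 320, y ≈ 370. The saucer is at (433,282) and the cup at (295,262). The green canister at (540,312) is a look-alike and not meant; the one with the brown lid on the tray is.

```bash
cat > m.py <<'E'
from h import *
d=np.load('top0.npz');im,K,E=d['im'],d['K'],d['E']
hsv=cv2.cvtColor(im,cv2.COLOR_RGB2HSV)
for n,(u,v) in dict(tray=(210,391),board=(440,370),saucer=(420,270),lid=(305,372),cup=(295,270)).items(): print(n,hsv[int(v/1.5),int(u/1.5)])
def poly(mask,z,box):
    m=np.zeros_like(mask);x0,y0,x1,y1=box;m[y0:y1,x0:x1]=mask[y0:y1,x0:x1]
    c=max(cv2.findContours(m,cv2.RETR_EXTERNAL,cv2.CHAIN_APPROX_NONE)[0],key=cv2.contourArea)[:,0]
    return np.array([onz(K,E,u,v,z)[:2] for u,v in c])
def rect(p):
    (c,s,a)=cv2.minAreaRect((p*1000).astype(np.float32));return np.round(c,1),np.round(s,1),round(a,1)
h,s,v=cv2.split(hsv)
board=((h<20)&(s>100)&(v<110)).astype(np.uint8)
print('board',rect(poly(board,.014,(240,222,350,272))))
tray=((h<25)&(s>100)).astype(np.uint8)
pt=poly(tray,.009,(134,222,240,272));print('tray',rect(pt))
sa=((s<60)&(v>150)).astype(np.uint8)
p=poly(sa,.022,(258,160,322,214));print('saucer',cv2.fitEllipse((p*1000).astype(np.float32)))
for n in('scene','top'):
    d=np.load(n+'0.npz');save(n+'1.png',d['im'],(200,210,310,330) if n=='scene' else (120,100,345,275),5 if n=='scene' else 3.4)
E
python3 m.py
```

```text
tray [ 12 143 169]
board [ 10 104 101]
saucer [ 15  26 218]
lid [ 11  96 149]
cup [13 20 91]
board (array([ 461. , -101.2]), array([260.5,  93.4]), 88.3)
tray (array([451.6, 212.5]), array([268.3,  95.9]), 89.1)
saucer ((636.3541259765625, -88.81263732910156), (128.2247314453125, 137.40086364746094), 133.0697021484375)
```

View pics/top1.png

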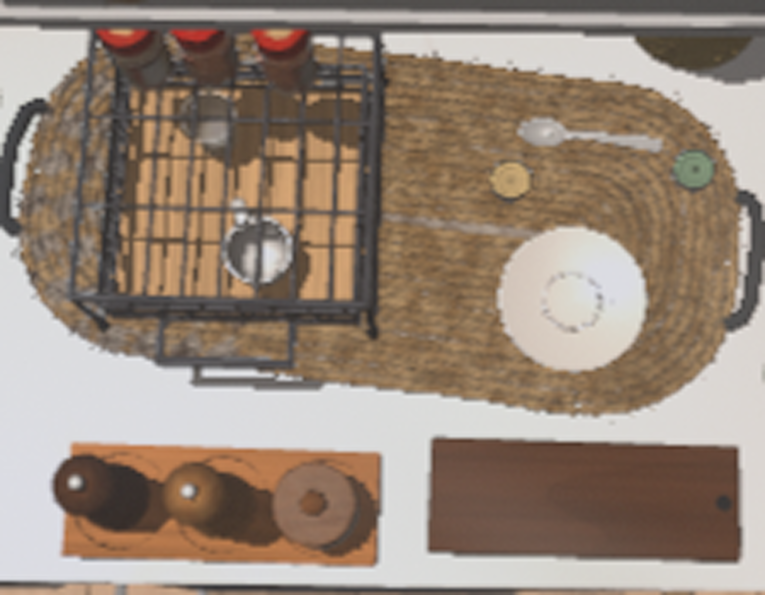

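The crop confirms the dark, shorter salt mill at (75,482), the light pepper mill at (188,490) and the canister with its brown lid and knob at (313,502). The cup is at (258,250) with its handle up-left at (237,210), the glass at (205,120), and the basket handle bar at (228,362).

```bash
python3 - <<'E'
from h import *
d=np.load('top0.npz');K,E=d['K'],d['E']
for n,u,v,z in [('salt',75,482,.143),('pepper',188,490,.173),('can',313,502,.087),('handleL',160,360,.074),('handleR',293,364,.074),('cup rim',258,248,.081),('cuphandle',237,210,.065),('glass',205,118,.09),('frameFL',78,298,.128),('frameFR',378,308,.128)]:
    print(n,onz(K,E,120+(u+.5)/3.4-.5,100+(v+.5)/3.4-.5,z).round(3))
d=np.load('scene0.npz');K,E=d['K'],d['E']
for n,u,v,z in [('salt',367,424,.143),('pepper',399,375,.173),('can',417,359,.087)]:
    print('sc',n,onz(K,E,u/1.5,v/1.5,z).round(3))
E
```

```text
salt [0.456 0.307 0.143]
pepper [0.448 0.214 0.173]
can [0.447 0.127 0.087]
handleL [0.565 0.26  0.074]
handleR [0.563 0.149 0.074]
cup rim [0.662 0.181 0.081]
cuphandle [0.7   0.203 0.065]
glass [0.774 0.23  0.09 ]
frameFL [0.606 0.319 0.128]
frameFR [0.601 0.076 0.128]
sc salt [0.456 0.308 0.143]
sc pepper [0.444 0.218 0.173]
sc can [0.445 0.126 0.087]
```

Careful with the scale: shifts go in shares of 62.5 mm and turns go in shares of pi rad. That gives: -0.02 m is -0.32, 0.186 rad is 0.0592.

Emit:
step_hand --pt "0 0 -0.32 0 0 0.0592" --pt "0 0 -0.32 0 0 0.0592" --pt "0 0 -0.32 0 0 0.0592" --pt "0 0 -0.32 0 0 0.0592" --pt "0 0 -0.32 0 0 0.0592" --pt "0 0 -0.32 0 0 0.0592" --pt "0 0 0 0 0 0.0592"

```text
refused: steps: the value is not of type 'object' (schema: type "object"). Nothing was moved.
```

Nothing moved. I misread the format; it is an object with one list for each field. Resending.

Emit:
step_hand --steps '{"x":[0,0,0,0,0,0,0],"y":[0,0,0,0,0,0,0],"z":[-0.32,-0.32,-0.32,-0.32,-0.32,-0.32,0],"ax":[0,0,0,0,0,0,0],"ay":[0,0,0,0,0,0,0],"az":[0.0592,0.0592,0.0592,0.0592,0.0592,0.0592,0.0592]}'

```text
time_s: 0.98
tcp_pos: [0.1461, 0.5305, 0.3267]
tcp_rot: [3.141, -0.002, 1.565]
force: [0.8, 0.1, -0.5]
gripper_width: 0.0937
gripper_force: 0.0
```

Emit:
step_hand --steps '{"x":[-0.64,-0.64,-0.64,-0.64,-0.64,-0.64,-0.64,-0.56,0,0],"y":[0.56,0.56,0.56,0.56,0.56,0.56,0.56,0.56,0,0],"z":[0,0,0,0,0,0,0,0,0,0],"ax":[0,0,0,0,0,0,0,0,0,0],"ay":[0,0,0,0,0,0,0,0,0,0],"az":[0,0,0,0,0,0,0,0,0,0]}'

```text
time_s: 2.22
tcp_pos: [0.4257, 0.2155, 0.3252]
tcp_rot: [-3.141, 0.0, 1.571]
force: [-0.6, 0.1, 0.2]
gripper_width: 0.094
gripper_force: 0.0
```

```bash
python3 - <<'E'
from h import *
im,K,E=cam('wrist');save('w0.png',im);np.savez('w0.npz',im=im,K=K,E=E);print(K.round(1).tolist(),E.round(3).tolist(),state()['tcp_pos'],state()['tcp_rot'])
E
```

```text
[[300.9, 0.0, 260.5], [0.0, 300.9, 192.5], [0.0, 0.0, 1.0]] [[1.0, -0.0, -0.0, 0.426], [-0.0, -0.958, -0.288, 0.299], [-0.0, 0.288, -0.958, 0.506], [0.0, 0.0, 0.0, 1.0]] [0.42553219 0.21582502 0.32537312] [-3.14132209e+00 -3.45550322e-05  1.57148927e+00]
```

View pics/w0.png

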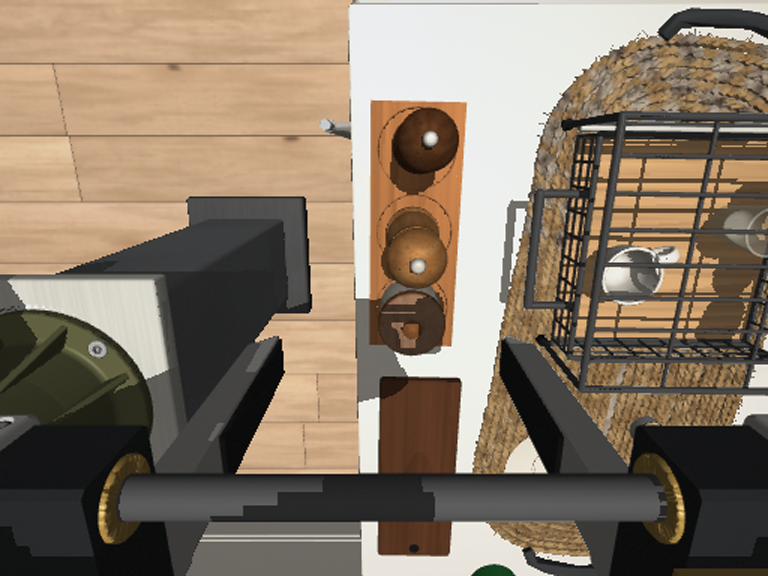

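The wrist view (1.5x) shows the mill knobs at (430,139) for salt and (417,266) for pepper, the canister knob at (412,328) and the basket bar at x ≈ 532, y 192–305. The cup rim is at about (632,272), with its handle at (670,256).

```bash
python3 - <<'E'
from h import *
d=np.load('w0.npz');K,E=d['K'],d['E']
for n,u,v,z in [('salt',430,139,.143),('pepper',417,266,.173),('can',412,328,.087),('tray corners',371,100,.009),('',466,103,.009),('',371,344,.009),('',452,345,.009),('h',538,193,.074),('h',530,304,.074),('cup',632,274,.081),('cuph',676,256,.07),('boardTL',380,377,.014),('boardTR',460,378,.014),('BL',378,554,.014)]:
    print(n,onz(K,E,u/1.5,v/1.5,z).round(3))
E
```

```text
salt [0.456 0.31  0.143]
pepper [0.446 0.217 0.173]
can [0.447 0.133 0.087]
tray corners [0.406 0.351 0.009]
 [0.503 0.348 0.009]
 [0.403 0.081 0.009]
 [0.499 0.08  0.009]
h [0.565 0.263 0.074]
h [0.567 0.153 0.074]
cup [0.661 0.187 0.081]
cuph [0.708 0.202 0.07 ]
boardTL [0.413 0.04  0.014]
boardTR [0.51  0.039 0.014]
BL [ 0.409 -0.231  0.014]
```

To row units: 0.045 m is 0.72, 0.04 m is 0.64.

Emit:
step_hand --steps '{"x":[-0.68,-0.68,0,0,0,0,0,0,0,0],"y":[0.176,0.16,0,0,0,0,0,0,0,0],"z":[0,0.32,0.72,0.72,0.72,0.72,0.64,0.4,0.224,0],"ax":[0,0,0,0,0,0,0,0,0,0],"ay":[0,0,0,0,0,0,0,0,0,0],"az":[0,0,0,0,0,0,0,0,0,0]}' --finger_gap 0.09

```text
time_s: 3.52
tcp_pos: [0.4467, 0.1307, 0.0463]
tcp_rot: [-3.141, 0.0, 1.572]
force: [-0.8, -0.1, 0.9]
gripper_width: 0.0901
gripper_force: 0.0
```

Emit:
step_hand --steps '{"x":[0,0,0,0,0,0],"y":[0,0,0,0,0,0],"z":[0,0,0,0,0,0],"ax":[0,0,0,0,0,0],"ay":[0,0,0,0,0,0],"az":[0,0,0,0,0,0]}' --finger_gap 0.05

```text
time_s: 4.28
tcp_pos: [0.4471, 0.1303, 0.0471]
tcp_rot: [3.141, -0.0, 1.571]
force: [-3.2, 0.1, 7.4]
gripper_width: 0.0669
gripper_force: 30.0
```

To row units: -0.046 m is -0.736, 0.002 m is 0.032.

Emit:
step_hand --steps '{"x":[0,0,-0.72,-0.72,-0.72,-0.72,-0.72,-0.72,-0.736,0],"y":[0,0,0.032,0.032,0.032,0.032,0.032,0.032,0.032,0],"z":[-0.32,-0.64,0,0,0,0,0,0,0,0],"ax":[0,0,0,0,0,0,0,0,0,0],"ay":[0,0,0,0,0,0,0,0,0,0],"az":[0,0,0,0,0,0,0,0,0,0]}'

```text
time_s: 5.52
tcp_pos: [0.4605, -0.1881, 0.1059]
tcp_rot: [-3.141, -0.0, 1.567]
force: [-1.0, 0.9, -5.9]
gripper_width: 0.0669
gripper_force: 30.0
```

Emit:
step_hand --steps '{"x":[0,0,0,0,0,0],"y":[0,0,0,0,0,0],"z":[0.4,0.24,0.096,0.064,0,0],"ax":[0,0,0,0,0,0],"ay":[0,0,0,0,0,0],"az":[0,0,0,0,0,0]}'

```text
time_s: 6.28
tcp_pos: [0.4613, -0.1858, 0.0569]
tcp_rot: [3.141, 0.0, 1.571]
force: [0.4, -0.1, -6.3]
gripper_width: 0.0671
gripper_force: 30.0
```

To row units: 0.0015 m is 0.024.

Emit:
step_hand --steps '{"x":[0,0,0],"y":[0,0,0],"z":[0.024,0,0],"ax":[0,0,0],"ay":[0,0,0],"az":[0,0,0]}'

```text
time_s: 6.65
tcp_pos: [0.4614, -0.186, 0.0561]
tcp_rot: [3.141, 0.001, 1.571]
force: [-4.4, 1.9, 7.8]
gripper_width: 0.0673
gripper_force: 30.0
```

Emit:
step_hand --steps '{"x":[0,0,0,0],"y":[0,0,0,0],"z":[0,0,0,0],"ax":[0,0,0,0],"ay":[0,0,0,0],"az":[0,0,0,0]}' --finger_gap 0.09

```text
time_s: 7.15
tcp_pos: [0.4611, -0.1858, 0.055]
tcp_rot: [3.142, 0.0, 1.571]
force: [-0.5, -0.8, -0.5]
gripper_width: 0.0898
gripper_force: 0.0
```

Emit:
step_hand --steps '{"x":[0,0,0,0.72,0.72,0.72,0.72,0.72,0.72,0.72],"y":[0,0,0,-0.032,-0.032,-0.032,-0.032,-0.032,-0.032,-0.032],"z":[-0.8,-0.96,-0.96,0,0,0,0,0,0,0],"ax":[0,0,0,0,0,0,0,0,0,0],"ay":[0,0,0,0,0,0,0,0,0,0],"az":[0,0,0,0,0,0,0,0,0,0]}'

```text
time_s: 8.4
tcp_pos: [0.4468, 0.1307, 0.2251]
tcp_rot: [3.141, -0.0, 1.571]
force: [0.9, -0.2, -0.6]
gripper_width: 0.0898
gripper_force: 0.0
```

```bash
python3 -c "
from plant import state;print(state()['tcp_pos'])"
```

```text
[0.44681378 0.13072629 0.22506395]
```

To row units: 0.043 m is 0.688, 0.04 m is 0.64.

Emit:
step_hand --steps '{"x":[0.688,0.688,0,0,0,0],"y":[0,0,0,0,0,0],"z":[0,0,0.64,0.64,0.32,0],"ax":[0,0,0,0,0,0],"ay":[0,0,0,0,0,0],"az":[0,0,0,0,0,0]}' --finger_gap 0.09

```text
time_s: 9.15
tcp_pos: [0.4465, 0.215, 0.1239]
tcp_rot: [-3.139, 0.001, 1.571]
force: [-0.4, 0.3, 0.1]
gripper_width: 0.0902
gripper_force: 0.0
```

Emit:
step_hand --steps '{"x":[0,0,0,0,0,0],"y":[0,0,0,0,0,0],"z":[0,0,0,0,0,0],"ax":[0,0,0,0,0,0],"ay":[0,0,0,0,0,0],"az":[0,0,0,0,0,0]}' --finger_gap 0.035

```text
time_s: 9.9
tcp_pos: [0.4471, 0.2153, 0.1251]
tcp_rot: [3.141, -0.0, 1.571]
force: [-0.9, 0.1, 2.7]
gripper_width: 0.0469
gripper_force: 29.9
```

To row units: -0.045 m is -0.72, -0.043 m is -0.688.

Emit:
step_hand --steps '{"x":[0,0,-0.72,-0.72,-0.72,-0.72,-0.72,-0.72,-0.688,0],"y":[0,0,0.032,0.032,0.032,0.032,0.032,0.032,0.032,0],"z":[-0.32,-0.64,0,0,0,0,0,0,0,0],"ax":[0,0,0,0,0,0,0,0,0,0],"ay":[0,0,0,0,0,0,0,0,0,0],"az":[0,0,0,0,0,0,0,0,0,0]}'

```text
time_s: 11.15
tcp_pos: [0.4608, -0.0998, 0.1846]
tcp_rot: [-3.141, 0.0, 1.568]
force: [-0.2, 0.5, -3.0]
gripper_width: 0.0472
gripper_force: 30.0
```

Emit:
step_hand --steps '{"x":[0,0,0,0,0,0,0],"y":[0,0,0,0,0,0,0],"z":[0.4,0.24,0.096,0.064,0.024,0,0],"ax":[0,0,0,0,0,0,0],"ay":[0,0,0,0,0,0,0],"az":[0,0,0,0,0,0,0]}'

```text
time_s: 12.02
tcp_pos: [0.4613, -0.0978, 0.1341]
tcp_rot: [3.141, 0.0, 1.571]
force: [-2.1, -0.1, 5.2]
gripper_width: 0.0468
gripper_force: 30.1
```

Seated. Next I release it and go for the salt mill at (.456,.308), grasping its head 115 mm above the underside, so TCP z ≈ .101.

Emit:
step_hand --steps '{"x":[0,0,0,0],"y":[0,0,0,0],"z":[0,0,0,0],"ax":[0,0,0,0],"ay":[0,0,0,0],"az":[0,0,0,0]}' --finger_gap 0.09

```text
time_s: 12.52
tcp_pos: [0.4611, -0.0978, 0.1334]
tcp_rot: [-3.142, -0.0, 1.571]
force: [0.4, -0.4, 0.2]
gripper_width: 0.0836
gripper_force: 0.0
```

Emit:
step_hand --steps '{"x":[0,0,0.8,0.8,0.8,0.8,0.8,0.8,0.8,0.896],"y":[0,0,0,0,0,0,-0.08,0,0,0],"z":[-0.8,-0.64,0,0,0,0,0,0,0,0],"ax":[0,0,0,0,0,0,0,0,0,0],"ay":[0,0,0,0,0,0,0,0,0,0],"az":[0,0,0,0,0,0,0,0,0,0]}'

```text
time_s: 13.78
tcp_pos: [0.4559, 0.3098, 0.2235]
tcp_rot: [3.141, -0.0, 1.571]
force: [1.2, -0.0, -0.6]
gripper_width: 0.09
gripper_force: 0.0
```

Emit:
step_hand --steps '{"x":[0,0,0,0,0],"y":[0,0,0,0,0],"z":[0.48,0.64,0.64,0.208,0],"ax":[0,0,0,0,0],"ay":[0,0,0,0,0],"az":[0,0,0,0,0]}'

```text
time_s: 14.4
tcp_pos: [0.4562, 0.3083, 0.1006]
tcp_rot: [-3.141, 0.0, 1.571]
force: [0.3, 0.4, 0.3]
gripper_width: 0.0898
gripper_force: 0.0
```

Emit:
step_hand --steps '{"x":[0,0,0,0,0,0],"y":[0,0,0,0,0,0],"z":[0,0,0,0,0,0],"ax":[0,0,0,0,0,0],"ay":[0,0,0,0,0,0],"az":[0,0,0,0,0,0]}' --finger_gap 0.035

```text
time_s: 15.15
tcp_pos: [0.456, 0.3083, 0.1006]
tcp_rot: [-3.142, -0.0, 1.571]
force: [-1.2, 0.2, 1.7]
gripper_width: 0.0472
gripper_force: 30.0
```

To row units: -0.048 m is -0.768, -0.045 m is -0.72.

Emit:
step_hand --steps '{"x":[0,0,-0.72,-0.72,-0.72,-0.72,-0.72,-0.72,-0.768,0],"y":[0,0,0.016,0.016,0.016,0.016,0.016,0,0,0],"z":[-0.32,-0.64,0,0,0,0,0,0,0,0],"ax":[0,0,0,0,0,0,0,0,0,0],"ay":[0,0,0,0,0,0,0,0,0,0],"az":[0,0,0,0,0,0,0,0,0,0]}'

```text
time_s: 16.4
tcp_pos: [0.4609, -0.0121, 0.1603]
tcp_rot: [-3.141, 0.0, 1.567]
force: [-0.8, 0.5, -1.9]
gripper_width: 0.0467
gripper_force: 30.0
```

Emit:
step_hand --steps '{"x":[0,0,0,0,0,0,0],"y":[0,0,0,0,0,0,0],"z":[0.4,0.24,0.096,0.064,0.024,0,0],"ax":[0,0,0,0,0,0,0],"ay":[0,0,0,0,0,0,0],"az":[0,0,0,0,0,0,0]}'

```text
time_s: 17.27
tcp_pos: [0.4614, -0.0098, 0.1096]
tcp_rot: [3.141, 0.0, 1.571]
force: [-2.2, -1.4, 6.8]
gripper_width: 0.0469
gripper_force: 30.1
```

Emit:
step_hand --steps '{"x":[0,0,0,0],"y":[0,0,0,0],"z":[0,0,0,0],"ax":[0,0,0,0],"ay":[0,0,0,0],"az":[0,0,0,0]}' --finger_gap 0.09

```text
time_s: 17.77
tcp_pos: [0.4611, -0.0098, 0.1089]
tcp_rot: [-3.142, -0.0, 1.571]
force: [-0.3, -0.2, -0.1]
gripper_width: 0.0839
gripper_force: 0.0
```

Emit:
step_hand --steps '{"x":[0,0,0,0.72,0.72,0.72,0,0],"y":[0,0,0,0.32,0.32,0,0,0],"z":[-0.8,-0.8,-0.8,0,0,0,0,0],"ax":[0,0,0,0,0,0,0,0],"ay":[0,0,0,0,0,0,0,0],"az":[0,0,0,0,0,0,0,0]}'

```text
time_s: 18.77
tcp_pos: [0.501, 0.1249, 0.2588]
tcp_rot: [-3.141, 0.0, 1.571]
force: [0.4, 0.5, 0.1]
gripper_width: 0.0898
gripper_force: 0.0
```

```bash
python3 - <<'E'
from h import *
im,K,E=cam('wrist');save('w1.png',im);np.savez('w1.npz',im=im,K=K,E=E)
E
```

```text
(no output)
```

View pics/w1.png

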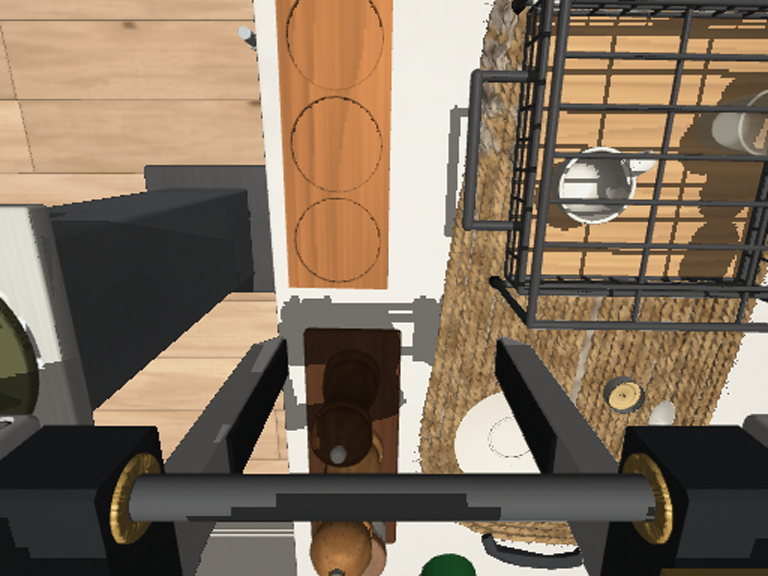

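All three stand on the board and the seats are clear at (335,40), (336,143) and (337,240). The basket's bar runs from (478,75) to (469,226).

```bash
python3 - <<'E'
from h import *
d=np.load('w1.npz');K,E=d['K'],d['E']
for n,u,v,z in [('s1',335.5,42,.009),('s2',336.5,144,.009),('s3',337.5,240,.009),('h',478,75,.074),('h',469,226,.074),('cup',597,186,.081),('cuph',657,160,.065)]:
    print(n,onz(K,E,u/1.5,v/1.5,z).round(3))
E
```

```text
s1 [0.454 0.3   0.009]
s2 [0.452 0.217 0.009]
s3 [0.45  0.128 0.009]
h [0.566 0.264 0.074]
h [0.565 0.152 0.074]
cup [0.662 0.184 0.081]
cuph [0.714 0.203 0.065]
```

To row units: 0.042 m is 0.672, 0.041 m is 0.656.

Emit:
step_hand --steps '{"x":[0.672,0.656,0,0,0,0,0,0,0],"y":[0.512,0.52,0,0,0,0,0,0,0],"z":[0,0,0.64,0.64,0.64,0.64,0.48,0.224,0],"ax":[0,0,0,0,0,0,0,0,0],"ay":[0,0,0,0,0,0,0,0,0],"az":[0,0,0,0,0,0,0,0,0]}' --finger_gap 0.036

```text
time_s: 19.95
tcp_pos: [0.5657, 0.2076, 0.0549]
tcp_rot: [-3.141, 0.0, 1.57]
force: [-0.4, -0.1, -0.1]
gripper_width: 0.0359
gripper_force: 0.0
```

Emit:
step_hand --steps '{"x":[0,0,0,0,0],"y":[0,0,0,0,0],"z":[0,0,0,0,0],"ax":[0,0,0,0,0],"ay":[0,0,0,0,0],"az":[0,0,0,0,0]}' --finger_gap 0.0

```text
time_s: 20.58
tcp_pos: [0.5658, 0.2083, 0.0555]
tcp_rot: [3.141, -0.0, 1.571]
force: [-1.2, 0.1, 5.5]
gripper_width: 0.0089
gripper_force: 30.0
```

To row units: -0.02 m is -0.32, -0.015 m is -0.24.

Emit:
step_hand --steps '{"x":[0,0.016,0,0.016,0,0.016,0,0,0,0],"y":[-0.16,-0.32,-0.32,-0.32,-0.32,-0.32,-0.32,-0.24,-0.16,0],"z":[0,0,0,0,0,0,0,0,0,0],"ax":[0,0,0,0,0,0,0,0,0,0],"ay":[0,0,0,0,0,0,0,0,0,0],"az":[0,0,0,0,0,0,0,0,0,0]}'

```text
time_s: 21.82
tcp_pos: [0.4099, 0.2107, 0.0555]
tcp_rot: [3.141, 0.001, 1.571]
force: [-1.4, -6.0, 9.5]
gripper_width: 0.009
gripper_force: 30.0
```

Emit:
step_hand --steps '{"x":[0,0,0],"y":[0,0,0],"z":[0,0,0],"ax":[0,0,0],"ay":[0,0,0],"az":[0,0,0]}' --finger_gap 0.036

```text
time_s: 22.2
tcp_pos: [0.4104, 0.2112, 0.0548]
tcp_rot: [-3.141, 0.0, 1.571]
force: [0.4, 0.2, -0.0]
gripper_width: 0.0345
gripper_force: 0.0
```

Emit:
step_hand --steps '{"x":[0,0,0,0,0],"y":[0,0,0,0,0],"z":[-0.64,-0.8,-0.96,-0.8,0],"ax":[0,0,0,0,0],"ay":[0,0,0,0,0],"az":[0,0,0,0,0]}'

```text
time_s: 22.82
tcp_pos: [0.4115, 0.2117, 0.2582]
tcp_rot: [3.136, -0.002, 1.571]
force: [1.1, 0.4, -0.3]
gripper_width: 0.036
gripper_force: 0.0
```

```bash
python3 - <<'E'
from h import *
im,K,E=cam('wrist');save('w2.png',im);np.savez('w2.npz',im=im,K=K,E=E)
im,K,E=cam('top');np.savez('top2.npz',im=im,K=K,E=E);save('top2.png',im,(120,90,345,275),3.4)
E
```

```text
(no output)
```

View pics/w2.png

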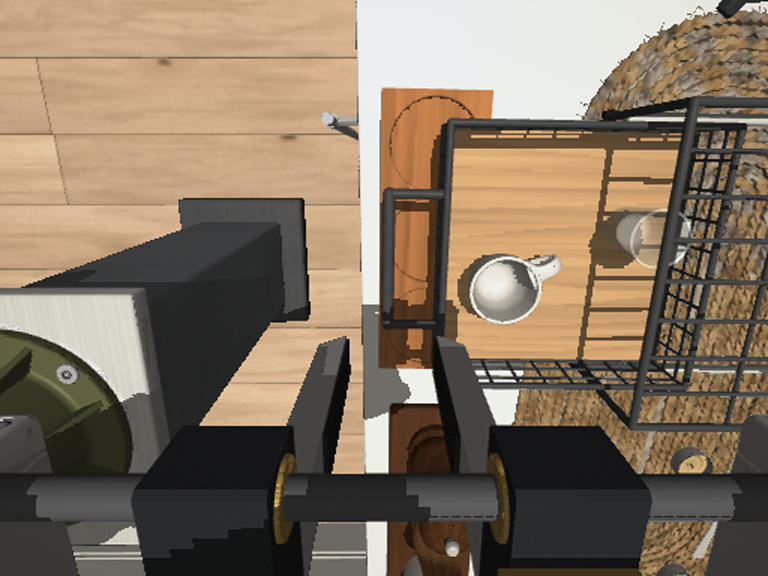

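The basket is out. The cup rim is centred at about (506,289) with its handle tip at (560,264), and the glass is at (660,238), still under the grid.

```bash
python3 - <<'E'
from h import *
d=np.load('w2.npz');K,E=d['K'],d['E']
for n,u,v,z in [('cup',506,289,.081),('cupL',470,289,.081),('cupR',542,289,.081),('cuph tip',561,264,.07),('barT',389,192,.074),('barB',389,322,.074),('wallFT',447,122,.086),('frame',693,100,.128),('frameB',634,428,.128),('glass',664,238,.093)]:
    print(n,onz(K,E,(u+.5)/1.5-.5,(v+.5)/1.5-.5,z).round(4))
d=np.load('top2.npz');im,K,E=d['im'],d['K'],d['E']
h,s,v=cv2.split(cv2.cvtColor(im,cv2.COLOR_RGB2HSV))
c0=proj(K,E,[.5,.19,.075]);print('top guess',c0,(c0-[120,90])*3.4)
E
```

```text
cup [0.5086 0.1883 0.081 ]
cupL [0.4787 0.1884 0.081 ]
cupR [0.5385 0.1883 0.081 ]
cuph tip [0.5563 0.2069 0.07  ]
barT [0.4117 0.2666 0.074 ]
barB [0.4116 0.1567 0.074 ]
wallFT [0.4544 0.3181 0.086 ]
frame [0.6067 0.3287 0.128 ]
frameB [0.606 0.087 0.128]
glass [0.6252 0.233  0.093 ]
top guess [190.31810657 228.57657466] [239.08156234 471.16035386]
```

View pics/top2.png

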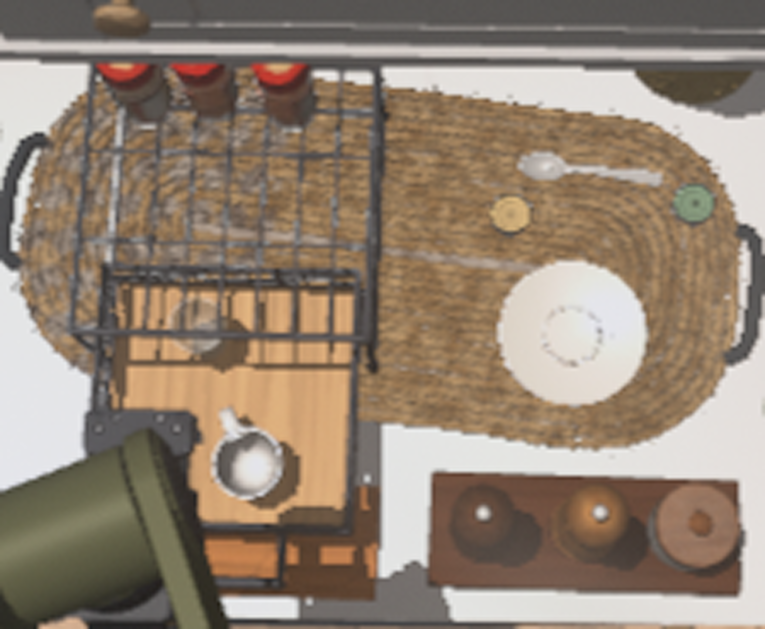

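The top view agrees: cup rim at (248,464), handle tip at (226,410), saucer at (572,333), with the mills and canister upright on the board.

To row units: 0.186 rad is 0.0592.

```bash
python3 - <<'E'
from h import *
d=np.load('top2.npz');im,K,E=d['im'],d['K'],d['E']
q=lambda u,v,z:onz(K,E,120+(u+.5)/3.4-.5,90+(v+.5)/3.4-.5,z).round(4)
print(q(248,464,.081),q(226,410,.067),'ring',q(572,335,.013))
h,s,v=cv2.split(cv2.cvtColor(im,cv2.COLOR_RGB2HSV))
m=((s<60)&(v>150)).astype(np.uint8);M=np.zeros_like(m);M[160:214,258:322]=m[160:214,258:322]
c=max(cv2.findContours(M,0,1)[0],key=cv2.contourArea)[:,0]
print('saucer',cv2.minEnclosingCircle(np.array([onz(K,E,a,b,.022)[:2]*1000 for a,b in c],np.float32)))
E
```

```text
[0.5063 0.1831 0.081 ] [0.5536 0.2055 0.067 ] ring [ 0.634  -0.0911  0.013 ]
saucer ((645.121337890625, -70.5605239868164), 89.4468002319336)
```

Emit:
step_hand --steps '{"x":[0,0,0,0,0,0,0,0],"y":[0,0,0,0,0,0,0,0],"z":[0,0,0,0,0,0,0,0],"ax":[0,0,0,0,0,0,0,0],"ay":[0,0,0,0,0,0,0,0],"az":[0.0592,0.0592,0.0592,0.0592,0.0592,0.0592,0.0267,0]}' --finger_gap 0.08

```text
time_s: 23.92
tcp_pos: [0.4102, 0.211, 0.2534]
tcp_rot: [3.141, 0.003, 0.371]
force: [0.5, -1.0, -0.3]
gripper_width: 0.08
gripper_force: 0.0
```

To row units: 0.041 m is 0.656, 0.04 m is 0.64.

Emit:
step_hand --steps '{"x":[0.656,0.656,0,0,0,0,0,0,0],"y":[0.464,0.472,0,0,0,0,0,0,0],"z":[0,0,0.64,0.64,0.64,0.64,0.48,0.224,0],"ax":[0,0,0,0,0,0,0,0,0],"ay":[0,0,0,0,0,0,0,0,0],"az":[0,0,0,0,0,0,0,0,0]}'

```text
time_s: 25.05
tcp_pos: [0.5078, 0.1863, 0.0503]
tcp_rot: [-3.141, 0.002, 0.372]
force: [0.1, -0.9, 0.8]
gripper_width: 0.0802
gripper_force: 0.0
```

Emit:
step_hand --steps '{"x":[0,0,0,0,0],"y":[0,0,0,0,0],"z":[0,0,0,0,0],"ax":[0,0,0,0,0],"ay":[0,0,0,0,0],"az":[0,0,0,0,0]}' --finger_gap 0.04

```text
time_s: 25.68
tcp_pos: [0.5085, 0.1867, 0.0517]
tcp_rot: [-3.141, -0.001, 0.371]
force: [-0.8, 2.0, 5.8]
gripper_width: 0.0569
gripper_force: 29.9
```

To row units: -0.06 m is -0.96, 0.054 m is 0.864.

Emit:
step_hand --steps '{"x":[0,0,0,0.048,0.048,0.048,0.048,0.048,0.048,0],"y":[0,0,0,0.8,0.8,0.8,0.8,0.8,0.864,0],"z":[-0.32,-0.64,-0.96,0,0,0,0,0,0,0],"ax":[0,0,0,0,0,0,0,0,0,0],"ay":[0,0,0,0,0,0,0,0,0,0],"az":[0,0,0,0,0,0,0,0,0,0]}'

```text
time_s: 26.92
tcp_pos: [0.6354, -0.0936, 0.1699]
tcp_rot: [-3.141, 0.001, 0.367]
force: [-0.8, 1.2, -0.5]
gripper_width: 0.0571
gripper_force: 29.9
```

Emit:
step_hand --steps '{"x":[0,0],"y":[0,0],"z":[0,0],"ax":[0,0],"ay":[0,0],"az":[0,0]}'

```text
time_s: 27.18
tcp_pos: [0.6349, -0.0893, 0.1711]
tcp_rot: [-3.142, -0.0, 0.372]
force: [-0.3, 0.0, -1.9]
gripper_width: 0.057
gripper_force: 29.9
```

```bash
python3 - <<'E'
from h import *
im,K,E=cam('wrist');save('w3.png',im);np.savez('w3.npz',im=im,K=K,E=E)
E
```

```text
(no output)
```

View pics/w3.png

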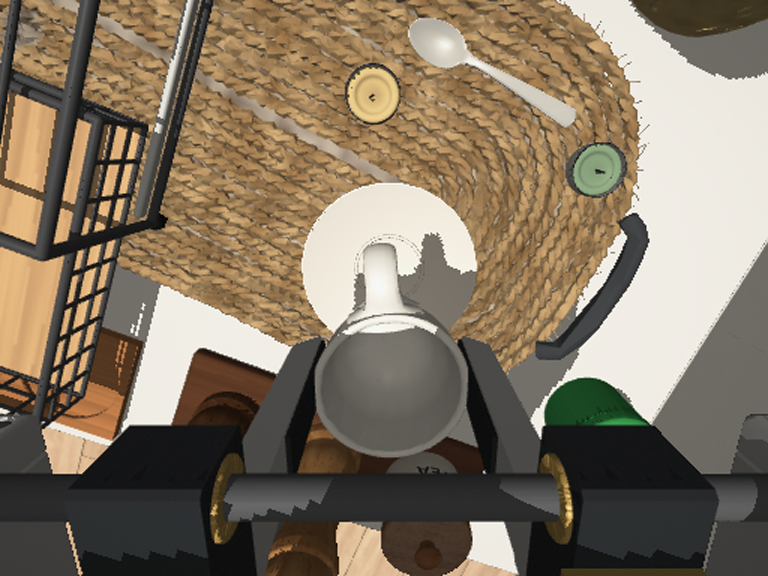

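The cup is held squarely, with its rim around (392,382). The saucer rim runs through (302,265), (389,183) and (476,265), and the ring's top is at (389,235).

```bash
python3 - <<'E'
from h import *
from scipy.optimize import least_squares
d=np.load('w3.npz');im,K,E=d['im'],d['K'],d['E']
h,s,v=cv2.split(cv2.cvtColor(im,cv2.COLOR_RGB2HSV))
# saucer rim: outermost bright low-sat pixel on rows upwards / sideways from (389,230)/1.5
m=((s<45)&(v>150))
P=[]
c=np.array([389,262])/1.5
for a in np.radians(np.arange(180,361,5)):
    r=30
    while True:
        u,w=c+r*np.array([np.cos(a),np.sin(a)])
        if not m[int(round(w)),int(round(u))] : break
        r+=.5
        if r>75: break
    if 45<r<72: P.append(onz(K,E,u,w,.023)[:2])
P=np.array(P);f=lambda p,Q:np.hypot(*(Q-p[:2]).T)-p[2]
r=least_squares(f,[.635,-.09,.066],args=(P,),loss='soft_l1',f_scale=.001);print('saucer',len(P),r.x.round(4),np.abs(r.fun).max())
zr=.1711-.0195+.049
Q=np.array([onz(K,E,u/1.5,w/1.5,zr)[:2] for u,w in [(317,382),(467,382),(392,457),(340,325),(445,325)]])
print('cup',least_squares(f,[.635,-.09,.03],args=(Q,)).x.round(4))
E
```

```text
saucer 29 [ 0.6341 -0.0882  0.0658] 0.0008547074185410175
cup [ 0.6366 -0.0898  0.0297]
```

To row units: 0.04 m is 0.64, -0.0015 m is -0.024.

Emit:
step_hand --steps '{"x":[-0.024,0,0,0,0,0,0,0],"y":[-0.032,0,0,0,0,0,0,0],"z":[0.32,0.64,0.64,0.32,0.16,0.064,0,0],"ax":[0,0,0,0,0,0,0,0],"ay":[0,0,0,0,0,0,0,0],"az":[0,0,0,0,0,0,0,0]}'

```text
time_s: 28.22
tcp_pos: [0.6335, -0.0892, 0.0379]
tcp_rot: [3.141, -0.001, 0.371]
force: [0.4, 0.3, -2.1]
gripper_width: 0.0571
gripper_force: 29.9
```

Emit:
step_hand --steps '{"x":[0,0,0],"y":[0,0,0],"z":[0.032,0,0],"ax":[0,0,0],"ay":[0,0,0],"az":[0,0,0]}'

```text
time_s: 28.6
tcp_pos: [0.633, -0.0891, 0.035]
tcp_rot: [3.142, -0.0, 0.371]
force: [0.2, -0.6, -1.3]
gripper_width: 0.0567
gripper_force: 29.9
```

To row units: 0.0015 m is 0.024.

Emit:
step_hand --steps '{"x":[0,0,0],"y":[0,0,0],"z":[0.024,0,0],"ax":[0,0,0],"ay":[0,0,0],"az":[0,0,0]}'

```text
time_s: 28.98
tcp_pos: [0.633, -0.0891, 0.0334]
tcp_rot: [-3.142, 0.0, 0.371]
force: [-0.1, 0.2, -1.6]
gripper_width: 0.0567
gripper_force: 29.9
```

Emit:
step_hand --steps '{"x":[0,0,0],"y":[0,0,0],"z":[0.016,0,0],"ax":[0,0,0],"ay":[0,0,0],"az":[0,0,0]}'

```text
time_s: 29.35
tcp_pos: [0.6331, -0.0891, 0.0327]
tcp_rot: [3.141, -0.0, 0.371]
force: [-0.7, 1.0, 1.7]
gripper_width: 0.057
gripper_force: 29.9
```

Emit:
step_hand --steps '{"x":[0,0,0,0],"y":[0,0,0,0],"z":[0,0,0,0],"ax":[0,0,0,0],"ay":[0,0,0,0],"az":[0,0,0,0]}' --finger_gap 0.08

```text
time_s: 29.85
tcp_pos: [0.633, -0.0891, 0.0324]
tcp_rot: [-3.142, 0.0, 0.371]
force: [0.3, 0.1, -0.5]
gripper_width: 0.0801
gripper_force: 0.0
```

Emit:
step_hand --steps '{"x":[0,0,0,0,0,0],"y":[0,0,0,0,0,0],"z":[-0.48,-0.96,-0.96,-0.8,0,0],"ax":[0,0,0,0,0,0],"ay":[0,0,0,0,0,0],"az":[0,0,0,0,0,0]}'

```text
time_s: 30.6
tcp_pos: [0.6327, -0.089, 0.2314]
tcp_rot: [-3.141, 0.001, 0.371]
force: [0.2, -0.5, -0.1]
gripper_width: 0.0799
gripper_force: 0.0
```

```bash
python3 - <<'E'
from h import *
im,K,E=cam('wrist');save('w4.png',im);np.savez('w4.npz',im=im,K=K,E=E);print(proj(K,E,[.634,-.088,.062])*1.5,proj(K,E,[.634,-.088,.013])*1.5)
E
```

```text
[389.51498891 262.06209354] [389.68855386 249.43959743]
```

View pics/w4.png

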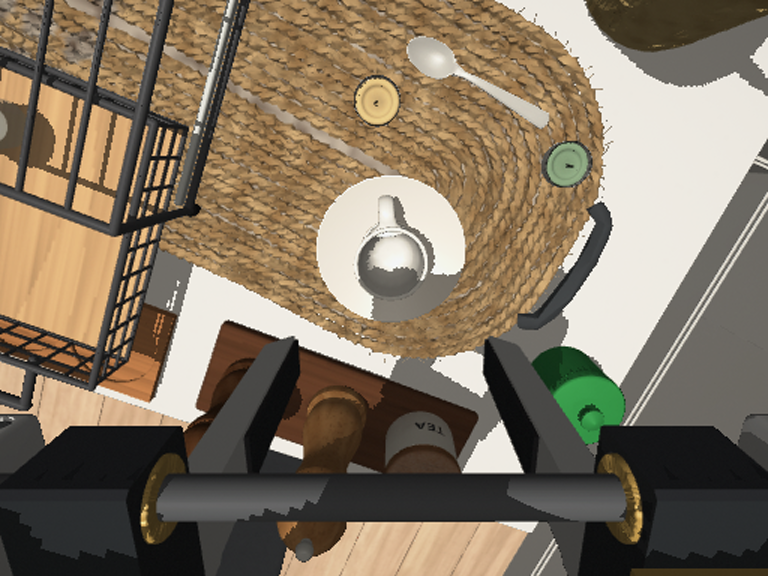

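The cup stands upright in the middle of the saucer: its rim is at (391,264) against an expected (389,262), about 1.5 mm off. Next is shutting the basket.

To row units: -0.045 m is -0.72, -0.0122 m is -0.1952.

Emit:
step_hand --steps '{"x":[-0.1952,-0.1952,-0.1952,-0.1952,-0.1952,-0.1952,-0.1952,-0.1952],"y":[-0.72,-0.72,-0.72,-0.72,-0.72,-0.72,-0.72,-0.72],"z":[0,0,0,0,0,0,0,0],"ax":[0,0,0,0,0,0,0,0],"ay":[0,0,0,0,0,0,0,0],"az":[0,0,0,0,0,0,0,0]}' --finger_gap 0.036

```text
time_s: 31.65
tcp_pos: [0.4101, 0.212, 0.2312]
tcp_rot: [3.142, 0.002, 0.371]
force: [0.0, 0.4, -0.6]
gripper_width: 0.036
gripper_force: 0.0
```

Emit:
step_hand --steps '{"x":[0,0,0,0,0,0,0,0,0],"y":[0,0,0,0,0,0,0,0,0],"z":[0,0,0,0,0,0,0,0,0],"ax":[0,0,0,0,0,0,0,0,0],"ay":[0,0,0,0,0,0,0,0,0],"az":[-0.0592,-0.0592,-0.0592,-0.0592,-0.0592,-0.0592,-0.0267,0,0]}'

```text
time_s: 32.78
tcp_pos: [0.4114, 0.211, 0.2319]
tcp_rot: [-3.141, 0.0, 1.569]
force: [1.5, 1.1, -0.9]
gripper_width: 0.0361
gripper_force: 0.0
```

To row units: 0.05 m is 0.8, 0.04 m is 0.64.

Emit:
step_hand --steps '{"x":[0,0,0,0,0,0],"y":[0,0,0,0,0,0],"z":[0.8,0.8,0.64,0.48,0.112,0],"ax":[0,0,0,0,0,0],"ay":[0,0,0,0,0,0],"az":[0,0,0,0,0,0]}'

```text
time_s: 33.52
tcp_pos: [0.4118, 0.2112, 0.0559]
tcp_rot: [3.142, -0.0, 1.57]
force: [-0.3, 0.2, 0.7]
gripper_width: 0.0357
gripper_force: 0.0
```

Emit:
step_hand --steps '{"x":[0,0,0,0],"y":[0,0,0,0],"z":[0,0,0,0],"ax":[0,0,0,0],"ay":[0,0,0,0],"az":[0,0,0,0]}' --finger_gap 0

```text
time_s: 34.02
tcp_pos: [0.4118, 0.2112, 0.0559]
tcp_rot: [3.141, -0.0, 1.571]
force: [-1.9, 0.4, 5.2]
gripper_width: 0.0089
gripper_force: 30.0
```

Emit:
step_hand --steps '{"x":[0,0,-0.016,0,-0.016,0,-0.016,0,0,0],"y":[0.16,0.32,0.4,0.4,0.4,0.32,0.24,0.16,0.064,0],"z":[0,0,0,0,0,0,0,0,0,0],"ax":[0,0,0,0,0,0,0,0,0,0],"ay":[0,0,0,0,0,0,0,0,0,0],"az":[0,0,0,0,0,0,0,0,0,0]}'

```text
time_s: 35.28
tcp_pos: [0.5663, 0.2089, 0.0559]
tcp_rot: [3.14, -0.001, 1.571]
force: [1.6, 4.3, 2.5]
gripper_width: 0.009
gripper_force: 30.0
```

To row units: 0.003 m is 0.048.

Emit:
step_hand --steps '{"x":[0,0],"y":[0.048,0],"z":[0,0],"ax":[0,0],"ay":[0,0],"az":[0,0]}'

```text
time_s: 35.52
tcp_pos: [0.5691, 0.2088, 0.056]
tcp_rot: [3.14, -0.001, 1.571]
force: [0.9, 5.4, 4.4]
gripper_width: 0.0091
gripper_force: 30.0
```

Emit:
step_hand --steps '{"x":[0,0],"y":[0.032,0],"z":[0,0],"ax":[0,0],"ay":[0,0],"az":[0,0]}'

```text
time_s: 35.78
tcp_pos: [0.5693, 0.2088, 0.0559]
tcp_rot: [-3.139, -0.001, 1.571]
force: [-14.6, 4.1, 12.5]
gripper_width: 0.0087
gripper_force: 30.0
```

Emit:
step_hand --steps '{"x":[0,0],"y":[0.032,0],"z":[0,0],"ax":[0,0],"ay":[0,0],"az":[0,0]}'

```text
time_s: 36.02
tcp_pos: [0.5694, 0.2088, 0.0558]
tcp_rot: [-3.134, 0.0, 1.571]
force: [-29.6, 1.7, 21.8]
gripper_width: 0.0089
gripper_force: 30.0
```

The basket is against its stop (x stays at .5693 while the force climbs). I'll ease off the push, release, rise and go to the salt mill on the board.

Careful with the scale: shifts go in shares of 62.5 mm and turns go in shares of pi rad. That gives: -0.003 m is -0.048.

Emit:
step_hand --steps '{"x":[0,0],"y":[-0.048,0],"z":[0,0],"ax":[0,0],"ay":[0,0],"az":[0,0]}'

```text
time_s: 36.28
tcp_pos: [0.5693, 0.2088, 0.0559]
tcp_rot: [-3.141, -0.001, 1.571]
force: [-6.2, 5.0, 7.5]
gripper_width: 0.009
gripper_force: 30.0
```

Emit:
step_hand --steps '{"x":[0,0,0],"y":[0,0,0],"z":[0,0,0],"ax":[0,0,0],"ay":[0,0,0],"az":[0,0,0]}' --finger_gap 0.036

```text
time_s: 36.65
tcp_pos: [0.5696, 0.2079, 0.0552]
tcp_rot: [-3.141, 0.0, 1.571]
force: [1.0, -0.1, 0.1]
gripper_width: 0.0347
gripper_force: 0.0
```

Emit:
step_hand --steps '{"x":[0,0,0,0,-0.704,-0.704,-0.704,-0.704,-0.704,0],"y":[0,0,0,0,-0.352,-0.352,-0.352,-0.352,-0.336,0],"z":[-0.64,-0.96,-0.96,-0.32,0,0,0,0,0,0],"ax":[0,0,0,0,0,0,0,0,0,0],"ay":[0,0,0,0,0,0,0,0,0,0],"az":[0,0,0,0,0,0,0,0,0,0]}'

```text
time_s: 37.9
tcp_pos: [0.4598, -0.014, 0.2358]
tcp_rot: [3.141, 0.0, 1.567]
force: [-0.3, 0.3, 0.6]
gripper_width: 0.0361
gripper_force: 0.0
```

```bash
python3 - <<'E'
from h import *
im,K,E=cam('top');np.savez('top3.npz',im=im,K=K,E=E);save('top3.png',im,(120,90,345,275),3.4)
E
```

```text
(no output)
```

View pics/top3.png

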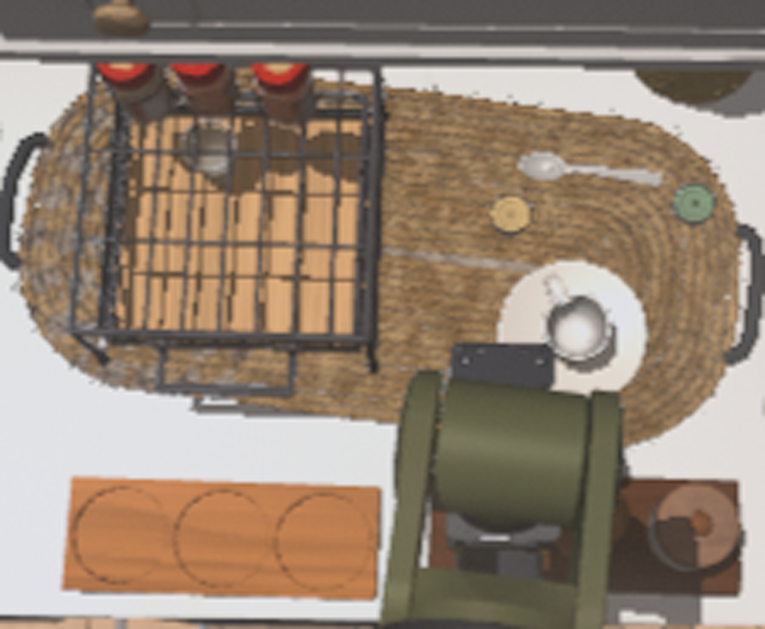

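The basket is shut with the glass upright at (208,150), the cup is on the saucer, and the seats are at (122,535), (223,538) and (326,542).

To row units: 0.04 m is 0.64, 0.002 m is 0.032.

```bash
python3 - <<'E'
from h import *
d=np.load('top3.npz');K,E=d['K'],d['E']
for u,v in((122,535),(223,538),(326,542)): print(onz(K,E,120+(u+.5)/3.4-.5,90+(v+.5)/3.4-.5,.009).round(4))
E
```

```text
[0.4524 0.2995 0.009 ]
[0.4509 0.2119 0.009 ]
[0.4486 0.1226 0.009 ]
```

Emit:
step_hand --steps '{"x":[0.032,0,0,0,0,0],"y":[0.016,0,0,0,0,0],"z":[0,0.32,0.64,0.64,0.416,0],"ax":[0,0,0,0,0,0],"ay":[0,0,0,0,0,0],"az":[0,0,0,0,0,0]}' --finger_gap 0.09

```text
time_s: 38.7
tcp_pos: [0.461, -0.0089, 0.108]
tcp_rot: [-3.138, -0.0, 1.572]
force: [-0.1, -0.0, 0.4]
gripper_width: 0.0895
gripper_force: 0.0
```

Emit:
step_hand --steps '{"x":[0,0,0,0,0,0],"y":[0,0,0,0,0,0],"z":[0,0,0,0,0,0],"ax":[0,0,0,0,0,0],"ay":[0,0,0,0,0,0],"az":[0,0,0,0,0,0]}' --finger_gap 0.035

```text
time_s: 39.45
tcp_pos: [0.4616, -0.0099, 0.1096]
tcp_rot: [-3.142, -0.0, 1.571]
force: [-2.8, 0.5, 3.7]
gripper_width: 0.0473
gripper_force: 30.0
```

To row units: 0.045 m is 0.72, 0.044 m is 0.704.

Emit:
step_hand --steps '{"x":[0,0,0.704,0.704,0.704,0.704,0.704,0.72,0.72,0],"y":[0,0,-0.016,-0.032,-0.016,-0.016,-0.016,-0.016,-0.016,0],"z":[-0.32,-0.64,0,0,0,0,0,0,0,0],"ax":[0,0,0,0,0,0,0,0,0,0],"ay":[0,0,0,0,0,0,0,0,0,0],"az":[0,0,0,0,0,0,0,0,0,0]}'

```text
time_s: 40.7
tcp_pos: [0.4529, 0.3022, 0.1687]
tcp_rot: [-3.141, 0.0, 1.574]
force: [-0.9, -0.5, -2.1]
gripper_width: 0.0474
gripper_force: 29.9
```

Emit:
step_hand --steps '{"x":[0,0,0,0,0,0,0,0],"y":[0,0,0,0,0,0,0,0],"z":[0.4,0.4,0.16,0.096,0.048,0.016,0,0],"ax":[0,0,0,0,0,0,0,0],"ay":[0,0,0,0,0,0,0,0],"az":[0,0,0,0,0,0,0,0]}'

```text
time_s: 41.7
tcp_pos: [0.454, 0.3005, 0.1007]
tcp_rot: [3.14, -0.001, 1.571]
force: [-1.7, 1.1, 5.9]
gripper_width: 0.0471
gripper_force: 30.0
```

Emit:
step_hand --steps '{"x":[0,0,0,0],"y":[0,0,0,0],"z":[0,0,0,0],"ax":[0,0,0,0],"ay":[0,0,0,0],"az":[0,0,0,0]}' --finger_gap 0.09

```text
time_s: 42.2
tcp_pos: [0.4536, 0.3001, 0.0994]
tcp_rot: [-3.142, 0.0, 1.571]
force: [-0.2, 0.2, -0.9]
gripper_width: 0.0836
gripper_force: 0.0
```

Emit:
step_hand --steps '{"x":[0,0,-0.8,-0.8,-0.8,-0.8,-0.8,-0.8,-0.8,-0.768],"y":[0,0,0.016,0.016,0.016,0.016,0.016,0.016,0.016,0.008],"z":[-0.8,-0.96,-0.32,0,0,0,0,0,0,0],"ax":[0,0,0,0,0,0,0,0,0,0],"ay":[0,0,0,0,0,0,0,0,0,0],"az":[0,0,0,0,0,0,0,0,0,0]}'

```text
time_s: 43.45
tcp_pos: [0.4609, -0.0996, 0.2296]
tcp_rot: [3.141, 0.0, 1.571]
force: [0.4, -0.2, 1.4]
gripper_width: 0.0902
gripper_force: 0.0
```

Emit:
step_hand --steps '{"x":[0,0,0,0,0],"y":[0,0,0,0,0],"z":[0,0.48,0.64,0.416,0],"ax":[0,0,0,0,0],"ay":[0,0,0,0,0],"az":[0,0,0,0,0]}'

```text
time_s: 44.08
tcp_pos: [0.4604, -0.0969, 0.1323]
tcp_rot: [-3.139, -0.001, 1.572]
force: [-0.8, 0.2, 0.9]
gripper_width: 0.0901
gripper_force: 0.0
```

Emit:
step_hand --steps '{"x":[0,0,0,0,0,0],"y":[0,0,0,0,0,0],"z":[0,0,0,0,0,0],"ax":[0,0,0,0,0,0],"ay":[0,0,0,0,0,0],"az":[0,0,0,0,0,0]}' --finger_gap 0.035

```text
time_s: 44.82
tcp_pos: [0.4611, -0.0979, 0.1336]
tcp_rot: [3.142, 0.0, 1.571]
force: [-0.7, 0.4, 3.1]
gripper_width: 0.047
gripper_force: 30.0
```

To row units: 0.045 m is 0.72, -0.001 m is -0.016.

Emit:
step_hand --steps '{"x":[0,0,0.704,0.704,0.704,0.72,0.72,0.72,0.72,0],"y":[0,0,-0.024,-0.024,-0.024,-0.016,-0.016,-0.024,-0.024,0],"z":[-0.32,-0.64,0,0,0,0,0,0,0,0],"ax":[0,0,0,0,0,0,0,0,0,0],"ay":[0,0,0,0,0,0,0,0,0,0],"az":[0,0,0,0,0,0,0,0,0,0]}'

```text
time_s: 46.08
tcp_pos: [0.451, 0.2162, 0.1929]
tcp_rot: [-3.141, 0.0, 1.574]
force: [0.2, -1.5, -2.3]
gripper_width: 0.0471
gripper_force: 30.0
```

Emit:
step_hand --steps '{"x":[0,0,0,0,0,0,0,0],"y":[0,0,0,0,0,0,0,0],"z":[0.4,0.4,0.16,0.096,0.048,0.016,0,0],"ax":[0,0,0,0,0,0,0,0],"ay":[0,0,0,0,0,0,0,0],"az":[0,0,0,0,0,0,0,0]}'

```text
time_s: 47.08
tcp_pos: [0.452, 0.2143, 0.1246]
tcp_rot: [3.14, -0.001, 1.571]
force: [-2.6, 0.3, 5.0]
gripper_width: 0.0474
gripper_force: 30.0
```

Emit:
step_hand --steps '{"x":[0,0,0,0],"y":[0,0,0,0],"z":[0,0,0,0],"ax":[0,0,0,0],"ay":[0,0,0,0],"az":[0,0,0,0]}' --finger_gap 0.09

```text
time_s: 47.58
tcp_pos: [0.4516, 0.2141, 0.1234]
tcp_rot: [3.142, 0.0, 1.571]
force: [0.3, 1.0, -0.1]
gripper_width: 0.0839
gripper_force: 0.0
```

Emit:
step_hand --steps '{"x":[0,0,-0.8,-0.8,-0.8,-0.8,-0.8,-0.8,-0.8,-0.8],"y":[0,0,0.016,0.016,0.016,0.016,0.016,0.016,0.032,0.024],"z":[-0.8,-0.64,0,0,0,0,0,0,0,0],"ax":[0,0,0,0,0,0,0,0,0,0],"ay":[0,0,0,0,0,0,0,0,0,0],"az":[0,0,0,0,0,0,0,0,0,0]}'

```text
time_s: 48.82
tcp_pos: [0.4609, -0.1876, 0.2136]
tcp_rot: [3.141, 0.0, 1.571]
force: [0.4, -0.2, 0.7]
gripper_width: 0.09
gripper_force: 0.0
```

Emit:
step_hand --steps '{"x":[0,0,0,0,0,0,0],"y":[0,0,0,0,0,0,0],"z":[0,0.64,0.8,0.64,0.32,0.112,0],"ax":[0,0,0,0,0,0,0],"ay":[0,0,0,0,0,0,0],"az":[0,0,0,0,0,0,0]}'

```text
time_s: 49.7
tcp_pos: [0.4613, -0.1855, 0.0568]
tcp_rot: [3.141, 0.0, 1.571]
force: [0.6, -0.1, 0.4]
gripper_width: 0.09
gripper_force: 0.0
```

Emit:
step_hand --steps '{"x":[0,0,0,0,0,0],"y":[0,0,0,0,0,0],"z":[0,0,0,0,0,0],"ax":[0,0,0,0,0,0],"ay":[0,0,0,0,0,0],"az":[0,0,0,0,0,0]}' --finger_gap 0.05

```text
time_s: 50.45
tcp_pos: [0.4612, -0.186, 0.0569]
tcp_rot: [3.141, 0.0, 1.571]
force: [-1.9, 0.8, 5.4]
gripper_width: 0.0672
gripper_force: 30.0
```

To row units: 0.045 m is 0.72, 0.044 m is 0.704.

Emit:
step_hand --steps '{"x":[0,0,0.704,0.704,0.704,0.72,0.72,0.72,0.72,0],"y":[0,0,-0.024,-0.024,-0.024,-0.024,-0.024,-0.032,-0.032,0],"z":[-0.32,-0.64,0,0,0,0,0,0,0,0],"ax":[0,0,0,0,0,0,0,0,0,0],"ay":[0,0,0,0,0,0,0,0,0,0],"az":[0,0,0,0,0,0,0,0,0,0]}'

```text
time_s: 51.7
tcp_pos: [0.4487, 0.1282, 0.1158]
tcp_rot: [-3.14, -0.0, 1.574]
force: [0.2, 0.4, -6.3]
gripper_width: 0.0671
gripper_force: 30.0
```

Emit:
step_hand --steps '{"x":[0,0,0,0,0,0,0,0],"y":[0,0,0,0,0,0,0,0],"z":[0.4,0.4,0.16,0.096,0.032,0.016,0,0],"ax":[0,0,0,0,0,0,0,0],"ay":[0,0,0,0,0,0,0,0],"az":[0,0,0,0,0,0,0,0]}'

```text
time_s: 52.7
tcp_pos: [0.4499, 0.1262, 0.048]
tcp_rot: [3.141, -0.0, 1.571]
force: [-1.3, 0.7, 0.7]
gripper_width: 0.0671
gripper_force: 30.0
```

To row units: 0.001 m is 0.016.

Emit:
step_hand --steps '{"x":[0,0,0],"y":[0,0,0],"z":[0.016,0,0],"ax":[0,0,0],"ay":[0,0,0],"az":[0,0,0]}'

```text
time_s: 53.08
tcp_pos: [0.4499, 0.1263, 0.0479]
tcp_rot: [3.141, -0.0, 1.571]
force: [-9.1, -0.1, 18.9]
gripper_width: 0.0673
gripper_force: 30.0
```

Emit:
step_hand --steps '{"x":[0,0,0,0],"y":[0,0,0,0],"z":[0,0,0,0],"ax":[0,0,0,0],"ay":[0,0,0,0],"az":[0,0,0,0]}' --finger_gap 0.09

```text
time_s: 53.58
tcp_pos: [0.4496, 0.1261, 0.0464]
tcp_rot: [3.142, 0.0, 1.571]
force: [0.6, -0.4, -0.6]
gripper_width: 0.0901
gripper_force: 0.0
```

Emit:
step_hand --steps '{"x":[0,0,0,0,-0.8,-0.8,-0.8,-0.8,0,0],"y":[0,0,0,0,0,0,0,0,0,0],"z":[-0.8,-0.96,-0.96,-0.8,0,0,0,0,0,0],"ax":[0,0,0,0,0,0,0,0,0,0],"ay":[0,0,0,0,0,0,0,0,0,0],"az":[0,0,0,0,0,0,0,0,0,0]}'

```text
time_s: 54.82
tcp_pos: [0.4496, -0.0735, 0.2664]
tcp_rot: [-3.141, -0.0, 1.57]
force: [0.0, -0.2, 0.1]
gripper_width: 0.0902
gripper_force: 0.0
```

```bash
python3 - <<'E'
from h import *
im,K,E=cam('top');a=im[100:275,120:345]
im2,K2,E2=cam('scene');b=im2[140:335,110:345]
save('end.png',np.vstack([cv2.resize(a,(390,303)),cv2.resize(b,(390,303))]),None,.99)
E
```

```text
(no output)
```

View pics/end.png

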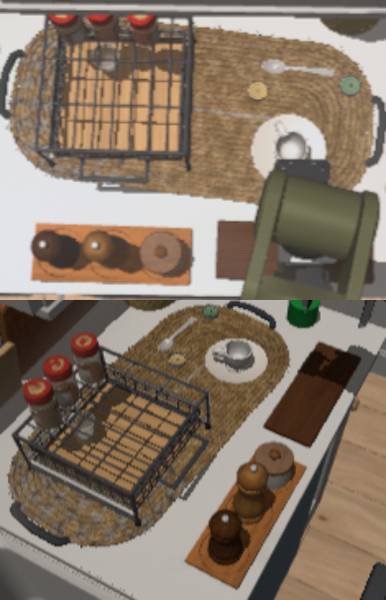

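Both views show the salt mill at (45,247), the pepper mill at (98,245) and the canister at (160,252) upright in their own seats. The basket is shut with the glass inside, the cup is on the saucer, and the arm is clear of everything.

```bash
python3 -c "
from plant import hand_in;print(hand_in())"
```

```text
the job is handed in; nothing more can be done
None
```

The job is handed in at about 55 s: the cup is in the middle of its saucer (about 1.5 mm off centre by the wrist camera), the basket is shut with the glass inside, and both mills and the canister are upright in their original seats, with nothing knocked over.

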